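# Take the tall battery pack off the charging dock

## Task

Take the taller of the two battery packs off the charging dock: it is held by a click detent, so draw it straight forward along its rails, away from the dock's rear housing, until it is free. Then set it down gently, not dropped, inside the open wooden tray, lengthwise along the tray, right way up and flat on the tray's floor, and let go. Leave the slim pack clicked in on the dock and do not disturb the other things on the bench.

Things in the scene. Friction and masses are not known exactly. Their poses are not given: they have to be found in the camera images.
- dock: Grey charging dock fixed to the bench, 196 mm wide (y); base plate x -88 to +62 mm, 12 mm thick; rear housing x 48 to 70 mm, 48 mm high. Origin: on the bench under the mid line between its two bays (at y = +55 and -55 mm); x points to the rear. Docked packs have their origin at dock x = 0. Rails with inward lips, x -22 to +48 mm, up to 28 mm above the bench, stop a docked pack from being lifted.
- bay_pos (a point): Front end of the rails of the bay at the dock's +y, on the base plate's top (12 mm above the bench), 22 mm in front of the docked pack's origin. A pack slides out only to the front (dock's -x). Spring detent balls hold it: pulling takes about 8 to 15 N over the first 5 mm, then it snaps free and slides with about 5 N; after 70 mm of travel it is off the rails and can be lifted.
- bay_neg (a point): The same point of the equal bay at the dock's -y.
- tall_pack: Taller battery pack, off-white, 0.2 to 0.45 kg, in either bay: body 90 (x) x 56 (y) x 48 mm high on a black keel 84 x 44 x 18 mm. Origin: centre of the keel's underside, docked 12 mm above the bench; z up; x along the slide, pointing like the dock's x. Body 18 to 66 mm above the origin; on the middle of its top a crosswise grip fin 12 mm thick (x), 44 mm wide (y), 66 to 92 mm above the origin.
- tall_pack_fin (a point): Point inside the grip fin of the tall pack, on its mid line, 80 mm above the pack's origin (12 mm below the fin's top, 14 mm above the top of the body).
- slim_pack: The slim battery pack in the other bay: the same keel, length, width and fin, but a body only 26 mm high (body 18 to 44 mm, fin 44 to 70 mm above its origin, which is the centre of the keel's underside). It stays clicked in.
- tray: Open wooden tray, fixed, outside 106 mm (x) by 212 mm (y) by 45 mm high, walls 7 mm, clear inside 92 x 198 mm; floor 4 mm above the bench. Origin: centre of its underside; y along its length. Set down, the tall pack has its x along the tray's y, either way round.
- jar_brown: Loose brown reagent jar with a cap, 42 mm across, 72 mm high, between dock and tray; origin at the centre of its underside.
- petri_dish: Loose flat clear dish, 61 mm across, 14 mm high, in front of the jar; origin at the centre of its underside.
- film_roll: Loose pale roll, 56 mm across, 50 mm high, at the back; origin at the centre of its underside.

How it is judged:
On the way:
1. the tall pack is drawn forward off the dock's rails (x of tall_pack in the frame of dock below -0.068 m), for 0.1 s.
At the end, for the whole second after the job is handed in: The tall pack rests released and still in the tray, right way up (0.1 rad), lengthwise (0.4 rad), its origin within 25 mm of the tray's centre across and 60 mm along, and 0 to 9 mm above the tray's underside; the slim pack is within 5 mm of its start, still clicked in (x of tall_pack in the frame of tray between -0.025 and 0.025 m and y of tall_pack in the frame of tray between -0.06 and 0.06 m and z of tall_pack in the frame of tray between 0 and 0.009 m and angle between tall_pack's own z axis and vertical below 0.1 rad and angle between the x axis of tall_pack and the y axis of tray, either way round below 0.4 rad and linear speed of tall_pack below 0.01 m/s and contact force between the fingers and tall_pack below 0.05 N and distance of slim_pack from where it was at the start of the episode below 0.005 m); the robot touches nothing.
It fails at once if the slim pack is pulled off its detent (moved more than 8 mm) (distance of slim_pack from where it was at the start of the episode above 0.008 m).
It fails at once if the tall pack is dropped (moves faster than 0.5 m/s with the fingers off it) (contact force between the fingers and tall_pack below 0.05 N and linear speed of tall_pack above 0.5 m/s).
It fails at once if the jar, dish or roll is moved more than 25 mm (distance of any of jar_brown, petri_dish, film_roll from where it was at the start of the episode above 0.025 m).
It also fails if it takes over 45 s, if anything falls off the work surface, if the arm or the gripper's body presses on something with over 40 N, if the wrist force passes 120 N, or if a joint passes its speed limit or range.

## Robot

A 6-joint arm with a two-finger parallel gripper is mounted at the origin on the work surface; the furniture and walls round the work are solid. World frame = base frame: x ahead of the robot, y to its left, z up, the work surface at z = 0. Lengths are in m, angles in rad, forces in N, time in s.
With the tool pointing down it reaches from about 0.3 to 0.875 m from the base axis. Payload 6.4 kg.
Tool frame: the origin (TCP) lies between the finger pads; the fingertips stand 8 mm ahead of it and the grasp point (between the pads) lies 11 mm behind it (ctrl.finger_overhang is the distance from the TCP to the fingertips, in m); z points along the fingers, y is the line along which they close (so a half turn about z gives the same grasp; the last joint's range is limited). The gripper opens to 85 mm and grips with 20 to 120 N. Pads are 22 mm wide; open, the fingers measure 114 mm over their backs; the gripper's body (76 mm by 85 mm) begins 54 mm behind the grasp point. The pads swing forward as they close: fully open they stand 13 mm farther back than shut.
Start: joints at [-1.443, 0.181, 1.607, -0, 1.354, -0.206], TCP at [0.188, -0.543, 0.239] pointing down, gripper open.
Joint ranges: [-2.99, 2.99], [-0.89, 2.07], [0.3, 2.58], [-1.14, 4.28], [0, 2.63], [-3.12, 3.12]. Speed limits (rad/s): [2.57, 2.57, 3.01, 3.14, 3.14, 3.14].

## Interface

Orientations are given as a unit quaternion [w, x, y, z].
In Python, from bench import ctrl, camera gives the robot as it stands.
- The arm moves only by the shell command python3 -m pendant 'ROWS' [OPENING]. ROWS is JSON, a list of rows, each a list of 6 numbers: the shift along the world's x, y, z normalised to -1 to 1, where 1 is 200 mm, then the turn, a rotation vector about the world's x, y, z normalised to -1 to 1, where 1 is pi/2 rad. In form: [[dx, dy, dz, rx, ry, rz], ...]. A call has exactly 10 rows; each row shifts and turns the commanded pose from where the row before left it; what a row does not reach is not made up. A row lasts 1/8 s, in which the tool goes at most 62.5 mm and 10.7 degrees, less where a joint would pass 70% of its speed; a pose out of reach is approached as far as the arm can. A call with a number of a shift or a turn outside -1 to 1 is refused whole. A call with a gripper value outside its range is refused whole. OPENING is the opening, from -1 (shut) to 1 (fully open), set as the call begins (- or left out, the last holds). The fingers move at their own pace and stop on an object; the grip force is fixed at half the most. Time passes only in rows, so rows that do not move let the fingers close, or fill a call up. It gives the time, the measured TCP pose, the force, the opening and the grip force at its end, in the units of the state.
- ctrl.get_obs(): the state, without advancing time (a new reading comes with each control period).
- camera(name): name is "side" or "top"; returns a dict with "color" (400x640x3 uint8, blue, green, red), "fx", "fy", "cx", "cy" (pixels), "distortion" ([k1, k2, p1, p2, k3] as OpenCV has them; the pictures are not rectified), "xyz" and "rotation" of the camera in the world. Camera axes: x right, y down, z forward; pixel columns grow to the right and rows downward; lengths in m; the calibration is good to about 2 mm. A picture is of the moment at which its call begins. There is no depth.
- ctrl.hand_in(): hands the job in; it is judged then, once.
The state is a dict: "time_s": time; "q": joint angles; "dq": joint speeds; "joint_efforts": joint torques, N m; "eef_pos": TCP position; "eef_rot": TCP orientation; "wrist_force": force on the tool from outside, world axes, zero at the start; "torque": the same for the moment, N m; "opening": opening from 0.0 (shut) to 1.0 (fully open); "grasp_force": force on a finger pad.
Only numpy, scipy, OpenCV 4.12 (cv2) and the standard library are available. Lean on these libraries where they do the work, as an engineer would, in place of code of your own. Each camera call takes 0.05 s, during which the arm holds its last target. There are 200 camera calls.

## Working session

There is one attempt and no reset: what is moved stays moved. The work goes in short steps, Python scripts to look and compute and a shell command to move; the robot and the scene stay as the last step left them, time stands still between calls to the robot, and variables do not carry over. Pictures are saved under pics/ and viewed, at most 10 in all, crops included, and the job is handed in when it is done.

```bash
mkdir -p pics
python3 - <<'E'
from bench import ctrl,camera
import cv2
for n in("top","side"):
    c=camera(n); cv2.imwrite(f"pics/{n}0.png",c["color"]); print(n,{k:v for k,v in c.items() if k!="color"})
print(ctrl.get_obs())
E
```

```text
top {'fx': 504.64679875373884, 'fy': 504.64679875373884, 'cx': 322.34046475876386, 'cy': 205.53743308169547, 'distortion': array([-0.15181945,  0.        ,  0.        ,  0.        ,  0.        ]), 'xyz': array([ 0.51581288, -0.08974139,  1.09787011]), 'rotation': array([ 0.03903372, -0.7005845 ,  0.71217445, -0.02157036])}
side {'fx': 366.753890367947, 'fy': 366.753890367947, 'cx': 321.3925339818389, 'cy': 201.30827855382051, 'distortion': array([0.01526357, 0.        , 0.        , 0.        , 0.        ]), 'xyz': array([ 0.47168727, -0.68988194,  0.64320933]), 'rotation': array([-0.39821796,  0.9136987 , -0.07221036,  0.03691609])}
{'time_s': 0.1, 'q': array([-1.44327076e+00,  1.81486614e-01,  1.60787777e+00, -1.70228377e-05,
        1.35379500e+00, -2.06291600e-01]), 'dq': array([ 0.00086806, -0.00052533, -0.00169692, -0.00035816, -0.00153334,
        0.00013379]), 'joint_efforts': array([ 1.80624911e-04, -4.45875084e+01, -3.52240634e+01, -2.85780307e-04,
        4.13079135e-03,  2.94411996e-05]), 'eef_pos': array([ 0.18835488, -0.54277739,  0.23847767]), 'eef_rot': array([-7.83088164e-04,  9.86102462e-01,  1.66136454e-01,  2.25395144e-05]), 'wrist_force': array([-0.06946728,  0.74312568, -0.33011013]), 'torque': array([ 0.02923008, -0.03068455,  0.03512746]), 'grasp_force': 0.0, 'opening': 1.0014302389830814}
```

View pics/top0.png

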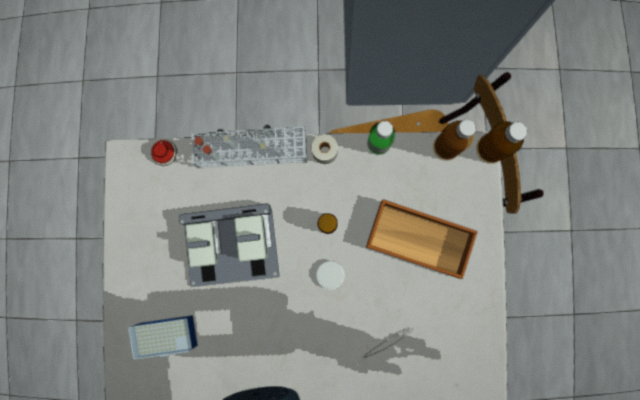

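View pics/side0.png

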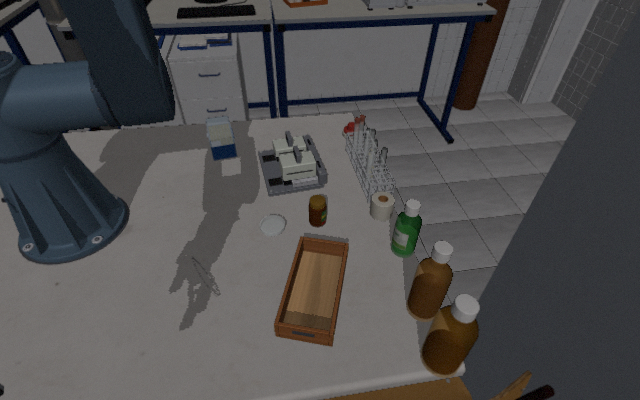

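The top view shows the dock near (230,245), with packs at about (200,243) and (250,238). The tray is near (422,238), the jar at (327,223), the dish at (330,274) and the roll at (324,148). I can't yet tell which pack is taller, so I'll zoom in.

```bash
cat > h.py <<'E'
import numpy as np,cv2
from bench import ctrl,camera
from scipy.spatial.transform import Rotation as R
def ray(c,uv):
    K=np.array([[c["fx"],0,c["cx"]],[0,c["fy"],c["cy"]],[0,0,1]])
    p=cv2.undistortPoints(np.float64(uv).reshape(-1,1,2),K,c["distortion"]).reshape(-1,2)
    q=c["rotation"]; M=R.from_quat([q[1],q[2],q[3],q[0]])
    return c["xyz"],M.apply(np.c_[p,np.ones(len(p))])
def plane(c,uv,z):
    o,d=ray(c,uv); return o+d*((z-o[2])/d[:,2])[:,None]
def tri(c1,u1,c2,u2):
    o,d=ray(c1,u1);p,e=ray(c2,u2);d=d[0];e=e[0]
    s=np.linalg.lstsq(np.c_[d,-e],p-o,rcond=None)[0]
    a=o+s[0]*d;b=p+s[1]*e; return (a+b)/2,np.linalg.norm(a-b)
E
python3 - <<'E'
from h import *
a=camera("top")["color"][195:295,170:290]; b=camera("side")["color"][125:200,250:340]
cv2.imwrite("pics/z1.png",cv2.resize(a,None,fx=6,fy=6,interpolation=cv2.INTER_CUBIC)[:600])
cv2.imwrite("pics/z2.png",cv2.resize(b,None,fx=8,fy=8,interpolation=cv2.INTER_CUBIC)[:600])
E
```

```text
(no output)
```

View pics/z1.png

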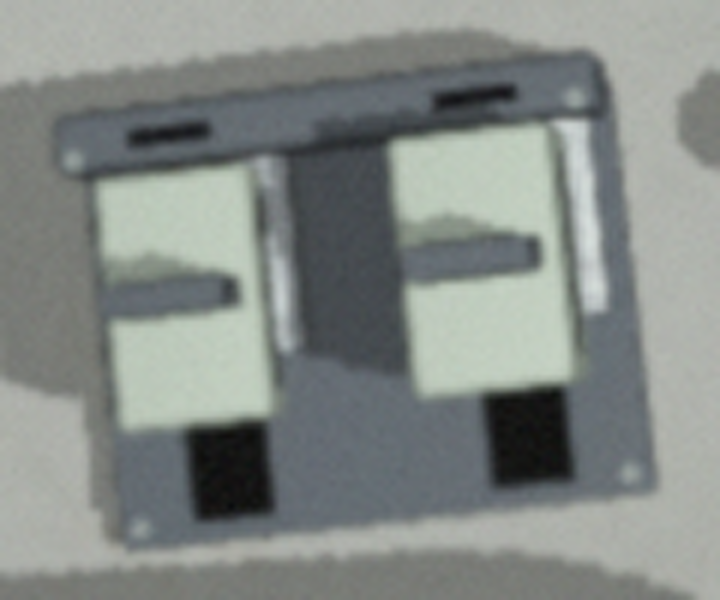

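View pics/z2.png

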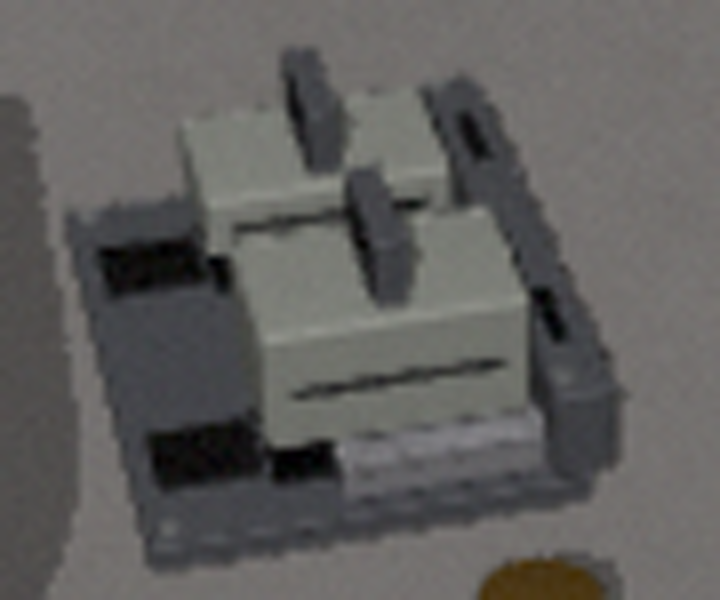

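The side zoom shows the taller pack is the nearer one, which is the right-hand pack in the top view (bay_neg). Its top corners in z1 are about (390,140), (550,125), (577,383) and (417,398). Next I'll measure the pack, the tray and the loose objects.

Run:
```python
from h import *
np.set_printoptions(precision=4,suppress=True)
t=camera("top");s=camera("side")
Z=lambda p,k,o:(np.array(p,float)+.5)/k-.5+np.array(o)
tc=Z([(390,140),(550,125),(577,383),(417,398)],6,(170,195))
P=plane(t,tc,.078); print("tall top",P, P.mean(0)); 
ax=(P[0]+P[1]-P[2]-P[3])[:2]; print("yaw x-axis",np.degrees(np.arctan2(ax[1],ax[0])),np.linalg.norm(ax)/2)
ay=(P[0]+P[3]-P[1]-P[2])[:2]; print("yaw y-axis",np.degrees(np.arctan2(ay[1],ay[0])),np.linalg.norm(ay)/2)
F=plane(t,Z([(403,250),(528,236),(530,268),(405,282)],6,(170,195)),.104);print("fin",F.mean(0),F)
# fin top side view: far top, near top
print("fin side z2", plane(s,Z([(352,172),(375,168),(410,232),(383,238)],8,(250,125)),.104).mean(0))
B=plane(s,Z([(245,235),(490,207),(528,292),(265,340)],8,(250,125)),.078);print("tall side",B,B.mean(0))
hsv=cv2.cvtColor(t["color"],cv2.COLOR_BGR2HSV)
m=cv2.inRange(hsv,(5,90,40),(22,255,255)); m[:,:360]=0;m[:190]=0;m[290:]=0;m[:,490:]=0
m=cv2.morphologyEx(m,cv2.MORPH_CLOSE,np.ones((5,5)));c=max(cv2.findContours(m,0,1)[0],key=cv2.contourArea)
b=cv2.boxPoints(cv2.minAreaRect(c));T=plane(t,b,.045);print("tray",b,T,T.mean(0));print([np.linalg.norm(T[i]-T[i-1]) for i in range(4)], [np.degrees(np.arctan2(*(T[i]-T[i-1])[[1,0]])) for i in range(4)])
print("jar,dish,roll",plane(t,[(327,223)],.072),plane(t,[(330,274)],.014),plane(t,[(324,148)],.05))
```

```text
tall top [[0.5814 0.1145 0.078 ]
 [0.5857 0.0595 0.078 ]
 [0.4983 0.051  0.078 ]
 [0.4938 0.1056 0.078 ]] [0.5398 0.0827 0.078 ]
yaw x-axis 5.697456262983747 0.08795289996122271
yaw y-axis 94.5553071679646 0.05498896807995106
fin [0.54   0.0839 0.104 ] [[0.5432 0.1051 0.104 ]
 [0.5473 0.0633 0.104 ]
 [0.5367 0.0627 0.104 ]
 [0.5326 0.1044 0.104 ]]
fin side z2 [0.5406 0.0822 0.104 ]
tall side [[0.4981 0.1073 0.078 ]
 [0.5798 0.1112 0.078 ]
 [0.5853 0.0627 0.078 ]
 [0.4998 0.0501 0.078 ]] [0.5407 0.0828 0.078 ]
tray [[365.7 246.9]
 [381.7 198.9]
 [477.7 230.9]
 [461.7 278.9]] [[ 0.5186 -0.1533  0.045 ]
 [ 0.6183 -0.189   0.045 ]
 [ 0.5473 -0.3901  0.045 ]
 [ 0.4479 -0.3528  0.045 ]] [ 0.533  -0.2713  0.045 ]
[np.float64(0.21166342190365867), np.float64(0.10590575438233371), np.float64(0.2132217824474753), np.float64(0.10622128076496543)] [np.float64(70.4772681622777), np.float64(-19.716022334374045), np.float64(-109.44242442362858), np.float64(159.44402918552387)]
jar,dish,roll [[ 0.5684 -0.074   0.072 ]] [[ 0.4621 -0.0778  0.014 ]] [[ 0.7278 -0.0699  0.05  ]]
```

```bash
python3 -m pendant '[[0.088,0.157,0,0,0,0.0425],[0.088,0.157,0,0,0,0.0425],[0.088,0.157,0,0,0,0.0425],[0.088,0.157,0,0,0,0.0425],[0.088,0.157,0,0,0,0.0425],[0.088,0.157,0,0,0,0.0425],[0.088,0.157,0,0,0,0.0425],[0.088,0.157,0,0,0,0.0425],[0.088,0.157,0,0,0,0.0425],[0.088,0.157,0,0,0,0.0425]]' 1
python3 -c "from bench import ctrl;print(ctrl.finger_overhang,ctrl.get_obs()['q'])"
```

```text
time_s: 1.55
eef_pos: [0.3649, -0.2282, 0.2394]
eef_rot: [0.0, 0.877, 0.481, 0.0]
wrist_force: [0.7, 0.0, -0.2]
opening: 1.0
grasp_force: 0.0
0.008 [-8.36276318e-01 -1.59680682e-01  1.95045671e+00  3.15349152e-05
  1.35035209e+00 -2.68945061e-01]
```

```bash
python3 -m pendant '[[0.097,0.173,0,0,0,0.0467],[0.097,0.173,0,0,0,0.0467],[0.097,0.173,0,0,0,0.0467],[0.097,0.173,0,0,0,0.0467],[0.097,0.173,-0.1,0,0,0.0467],[0.097,0.173,-0.1,0,0,0.0467],[0.097,0.173,-0.1,0,0,0.0467],[0.097,0.173,-0.1,0,0,0.0467],[0.097,0.173,-0.05,0,0,0.0467],[0,0,0,0,0,0]]'
python3 - <<'E'
from h import *
for n,(x,y,w,h) in {"top":(170,180,130,120),"side":(240,80,120,110)}.items():
    a=camera(n)["color"][y:y+h,x:x+w]; cv2.imwrite(f"pics/a_{n}.png",cv2.resize(a,None,fx=4,fy=4,interpolation=cv2.INTER_CUBIC))
a,b=[cv2.imread(f"pics/a_{n}.png") for n in("top","side")]
H=480; a=a[:440]; cv2.imwrite("pics/a.png",cv2.resize(np.hstack([a,b[:440]]),(800,352)))
print(ctrl.get_obs()["eef_pos"],ctrl.get_obs()["eef_rot"])
E
```

```text
time_s: 2.8
eef_pos: [0.539, 0.0842, 0.1481]
eef_rot: [-0.001, 0.673, 0.74, -0.0]
wrist_force: [-0.3, -0.1, 0.6]
opening: 0.997
grasp_force: 0.0
[0.53876112 0.08223498 0.1490664 ] [-1.81936637e-04  6.74109020e-01  7.38631755e-01 -3.55196054e-04]
```

View pics/a.png

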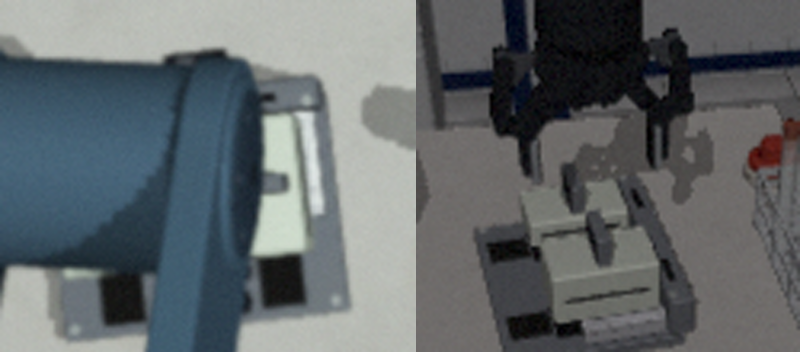

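The fingers straddle the tall pack's fin, with open pads at about (530,150) and (658,145) in the side half and the fin at (600,235). Next I'll descend and close.

```bash
python3 -m pendant '[[0.006,0.004,-0.05,0,0,0],[0,0,-0.05,0,0,0],[0,0,-0.05,0,0,0],[0,0,-0.05,0,0,0],[0,0,-0.05,0,0,0],[0,0,-0.03,0,0,0],[0,0,-0.025,0,0,0],[0,0,0,0,0,0],[0,0,0,0,0,0],[0,0,0,0,0,0]]' && python3 -m pendant '[[0,0,0,0,0,0],[0,0,0,0,0,0],[0,0,0,0,0,0],[0,0,0,0,0,0],[0,0,0,0,0,0],[0,0,0,0,0,0],[0,0,0,0,0,0],[0,0,0,0,0,0],[0,0,0,0,0,0],[0,0,0,0,0,0]]' -1
python3 -c "from bench import ctrl;print(ctrl.get_obs())"
```

```text
time_s: 4.15
eef_pos: [0.5405, 0.0829, 0.0887]
eef_rot: [0.0, 0.674, 0.738, 0.0]
wrist_force: [-0.1, 0.4, 0.7]
opening: 0.999
grasp_force: 0.0
time_s: 5.4
eef_pos: [0.5402, 0.0829, 0.0883]
eef_rot: [-0.0, 0.674, 0.738, -0.0]
wrist_force: [-2.2, -0.9, 2.5]
opening: 0.13
grasp_force: 59.2
{'time_s': 5.4, 'q': array([-6.49878825e-02,  3.04968427e-01,  1.79155473e+00, -1.35860061e-04,
        1.04521711e+00, -1.55701748e-01]), 'dq': array([ 0.0002032 ,  0.00281711, -0.0001122 ,  0.00156085,  0.00080313,
        0.00043538]), 'joint_efforts': array([ 4.32754057e-01, -4.37533271e+01, -2.93075395e+01,  3.48806782e-01,
       -5.26683982e-01,  1.47202861e-02]), 'eef_pos': array([0.54016483, 0.08285891, 0.08832825]), 'eef_rot': array([-2.08974347e-05,  6.74293185e-01,  7.38463738e-01, -9.19960090e-05]), 'wrist_force': array([-2.2402821 , -0.87129704,  2.51416298]), 'torque': array([-0.17633376,  0.2706532 , -0.00501767]), 'grasp_force': 59.24150884151459, 'opening': 0.12991287202462268}
```

```bash
python3 -m pendant '[[-0.01,-0.0009,0,0,0,0],[-0.01,-0.0009,0,0,0,0],[-0.01,-0.0009,0,0,0,0],[-0.01,-0.0009,0,0,0,0],[-0.01,-0.0009,0,0,0,0],[-0.015,-0.0014,0,0,0,0],[-0.015,-0.0014,0,0,0,0],[-0.02,-0.0018,0,0,0,0],[-0.02,-0.0018,0,0,0,0],[-0.02,-0.0018,0,0,0,0]]'
```

```text
time_s: 6.65
eef_pos: [0.5117, 0.0804, 0.0883]
eef_rot: [-0.0, 0.674, 0.738, -0.0]
wrist_force: [-0.1, 1.3, 2.6]
opening: 0.126
grasp_force: 59.6
```

Run:
```python
from h import *
a=camera("side")["color"][90:210,230:350]; cv2.imwrite("pics/b.png",cv2.resize(a,None,fx=5,fy=5,interpolation=cv2.INTER_CUBIC))
```

```text
(no output)
```

View pics/b.png

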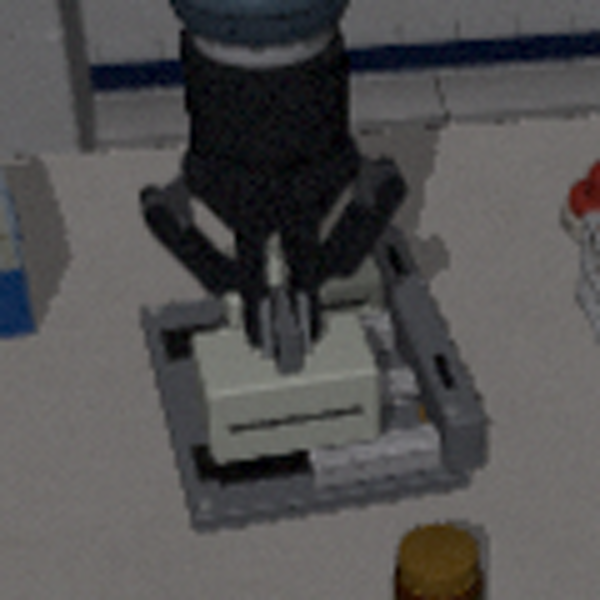

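The pack has come with the gripper: its body now spans about (200–380, 340–460) in the crop, and the rails behind it are bare. I'll keep pulling.

```bash
python3 -m pendant '[[-0.03,-0.0027,0,0,0,0],[-0.03,-0.0027,0,0,0,0],[-0.03,-0.0027,0,0,0,0],[-0.03,-0.0027,0,0,0,0],[-0.03,-0.0027,0,0,0,0],[-0.03,-0.0027,0,0,0,0],[-0.03,-0.0027,0,0,0,0],[-0.03,-0.0027,0,0,0,0],[-0.03,-0.0027,0,0,0,0],[0,0,0,0,0,0]]'
```

```text
time_s: 7.95
eef_pos: [0.4573, 0.0755, 0.0883]
eef_rot: [-0.0, 0.674, 0.739, -0.001]
wrist_force: [-1.6, -0.9, 6.1]
opening: 0.129
grasp_force: 60.1
```

```bash
python3 -m pendant '[[0,0,0.025,0,0,0],[0,0,0.04,0,0,0],[0,0,0.06,0,0,0],[0,0,0.07,0,0,0],[0,0,0.07,0,0,0],[0,0,0.07,0,0,0],[0,0,0.07,0,0,0],[0,0,0.07,0,0,0],[0,0,0.06,0,0,0],[0,0,0,0,0,0]]'
```

```text
time_s: 9.2
eef_pos: [0.459, 0.0755, 0.1965]
eef_rot: [0.001, 0.674, 0.738, 0.001]
wrist_force: [-0.0, 0.6, -3.9]
opening: 0.126
grasp_force: 58.7
```

```bash
python3 -m pendant '[[0.01,-0.05,0,0,0,0.02],[0.0206,-0.0963,0,0,0,0.0402],[0.0206,-0.0963,0,0,0,0.0402],[0.0206,-0.0963,0,0,0,0.0402],[0.0206,-0.0963,0,0,0,0.0402],[0.0206,-0.0963,0,0,0,0.0402],[0.0206,-0.0963,0,0,0,0.0402],[0.0206,-0.0963,0,0,0,0.0402],[0.0206,-0.0963,0,0,0,0.0402],[0.0206,-0.0963,0,0,0,0.0402]]' && python3 -m pendant '[[0.0206,-0.0963,0,0,0,0.0402],[0.0206,-0.0963,0,0,0,0.0402],[0.0206,-0.0963,0,0,0,0.0402],[0.0206,-0.0963,0,0,0,0.0402],[0.0206,-0.0963,0,0,0,0.0402],[0.0206,-0.0963,0,0,0,0.0402],[0.0206,-0.0963,0,0,0,0.0402],[0.0206,-0.0963,0,0,0,0.0402],[0.01,-0.05,0,0,0,0.02],[0,0,0,0,0,0]]'
python3 - <<'E'
from h import *
a=camera("side")["color"][160:350,220:410]; cv2.imwrite("pics/c.png",cv2.resize(a,None,fx=3,fy=3,interpolation=cv2.INTER_CUBIC))
q=ctrl.get_obs();r=q["eef_rot"];print(q["eef_pos"],np.degrees(2*np.arctan2(r[2],r[1]))-90)
E
```

```text
time_s: 10.45
eef_pos: [0.4969, -0.1082, 0.1944]
eef_rot: [-0.001, 0.425, 0.905, 0.0]
wrist_force: [0.4, -0.1, -3.8]
opening: 0.128
grasp_force: 58.6
time_s: 11.7
eef_pos: [0.5319, -0.2723, 0.1942]
eef_rot: [-0.001, 0.172, 0.985, 0.0]
wrist_force: [0.3, 0.6, -4.6]
opening: 0.123
grasp_force: 58.7
[ 0.53180769 -0.27162694  0.19429235] 70.238103529234
```

View pics/c.png

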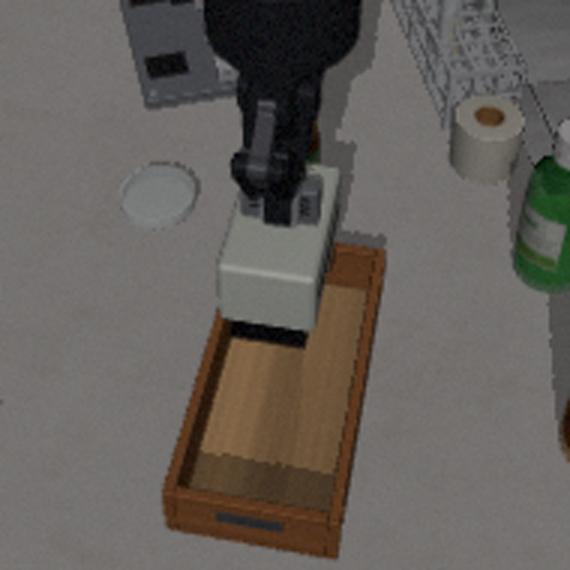

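The pack hangs level over the tray and lines up with its length. The body spans about (220–340, 170–325) in the crop, inside the walls when projected downward. Next I'll lower it.

```bash
python3 -m pendant '[[0,0,-0.04,0,0,0],[0,0,-0.07,0,0,0],[0,0,-0.08,0,0,0],[0,0,-0.08,0,0,0],[0,0,-0.08,0,0,0],[0,0,-0.07,0,0,0],[0,0,-0.06,0,0,0],[0,0,-0.04,0,0,0],[0,0,-0.01,0,0,0],[0,0,0,0,0,0]]'
```

```text
time_s: 13.0
eef_pos: [0.5324, -0.272, 0.0895]
eef_rot: [0.0, 0.171, 0.985, -0.0]
wrist_force: [0.2, -0.6, -4.0]
opening: 0.126
grasp_force: 58.7
```

```bash
python3 -m pendant '[[0,0,-0.01,0,0,0],[0,0,-0.01,0,0,0],[0,0,-0.01,0,0,0],[0,0,-0.005,0,0,0],[0,0,-0.005,0,0,0],[0,0,-0.003,0,0,0],[0,0,0,0,0,0],[0,0,0,0,0,0],[0,0,0,0,0,0],[0,0,0,0,0,0]]'
```

```text
time_s: 14.25
eef_pos: [0.5323, -0.2719, 0.0807]
eef_rot: [0.0, 0.171, 0.985, -0.0]
wrist_force: [-0.4, 0.9, -4.5]
opening: 0.128
grasp_force: 58.7
```

```bash
python3 -m pendant '[[0,0,-0.003,0,0,0],[0,0,-0.003,0,0,0],[0,0,-0.003,0,0,0],[0,0,0,0,0,0],[0,0,0,0,0,0],[0,0,0,0,0,0],[0,0,0,0,0,0],[0,0,0,0,0,0],[0,0,0,0,0,0],[0,0,0,0,0,0]]'
```

```text
time_s: 15.5
eef_pos: [0.5325, -0.2721, 0.0803]
eef_rot: [0.0, 0.171, 0.985, -0.0]
wrist_force: [-3.4, 3.0, 7.5]
opening: 0.128
grasp_force: 60.5
```

It has touched the tray floor: the wrist force went from -4.5 N to +7.5 N. I'll release and retreat.

```bash
python3 -m pendant '[[0,0,0,0,0,0],[0,0,0,0,0,0],[0,0,0,0,0,0],[0,0,0,0,0,0],[0,0,0,0,0,0],[0,0,0,0,0,0],[0,0,0,0,0,0],[0,0,0,0,0,0],[0,0,0,0,0,0],[0,0,0,0,0,0]]' 1 && python3 -m pendant '[[0,0,0.03,0,0,0],[0,0,0.1,0,0,0],[0,0,0.1,0,0,0],[0,0,0.1,0,0,0],[0,0,0.1,0,0,0],[-0.1,0,0.1,0,0,0],[-0.15,0,0,0,0,0],[-0.15,0,0,0,0,0],[-0.1,0,0,0,0,0],[0,0,0,0,0,0]]'
python3 - <<'E'
from h import *
a=camera("side")["color"][110:350,240:400];b=camera("top")["color"][180:300,170:490]
cv2.imwrite("pics/d.png",np.vstack([cv2.resize(b,(800,300)),np.hstack([cv2.resize(a,(200,300)),cv2.resize(a[100:,:110],(236,300)),np.zeros((300,364,3),np.uint8)])]))
E
```

```text
time_s: 16.75
eef_pos: [0.5322, -0.2719, 0.0789]
eef_rot: [0.0, 0.171, 0.985, -0.0]
wrist_force: [0.3, 0.4, -0.3]
opening: 0.996
grasp_force: 0.0
time_s: 18.0
eef_pos: [0.4316, -0.272, 0.1858]
eef_rot: [0.0, 0.172, 0.985, -0.0]
wrist_force: [0.4, 0.2, -1.2]
opening: 0.997
grasp_force: 0.0
```

View pics/d.png

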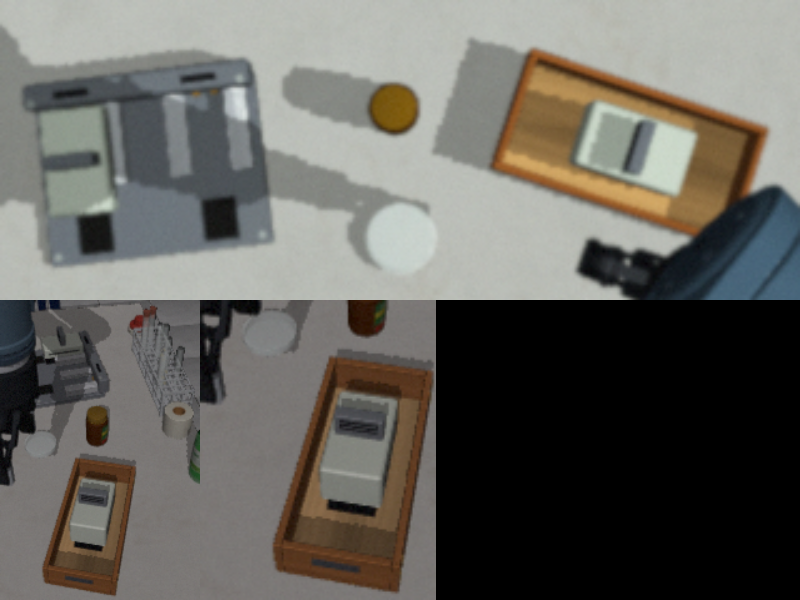

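The tall pack stands upright and centred in the tray, lengthwise, at about (638,148) in the top crop. The slim pack is still docked at about (75,160), and the jar and dish look unmoved. The gripper is clear, so I'm handing in.

```bash
python3 -c "from bench import ctrl;print(ctrl.hand_in())"
```

```text
the job is handed in; nothing more can be done
None
```

I drew the tall pack off the dock and set it down upright, lengthwise and centred in the tray, then released it; the slim pack is still docked, and I handed the job in at about 18 s (no verdict was returned).

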